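# Reset the feed valve of a band saw and hold it for locking

## Task

On the band saw's hydraulic feed unit, first slide the black lock knob along its slot all the way home to the red end, so that the saw bow cannot drop. Then take the crank handle of the red feed-valve wheel, turn the wheel clockwise until the valve is shut against its stop, and from there back it off exactly two full turns. Finish with the handle still gripped and the wheel held still at that setting, so that the gland nut can be tightened, and leave everything else on the bench and on the unit where it stands.

Things in the scene. Friction and masses are not known exactly. Their poses are not given: they have to be found in the camera images.
- feed_unit: The hydraulic feed unit: a grey steel tank 180 mm deep (x) x 360 mm wide (y) with a light grey cover whose top lies 108 mm above the bench; a low blue motor and pump stand behind it on the same foot. Fixed to the bench, turned by up to 0.25 rad. Origin: centre of the tank on the bench; x axis away from the robot (across the tank, along the lock slot, green end to red end), y axis to the left (lock slot at y = -95 mm, valve axis at x = -15, y = +95 mm), z up.
- knob (a point): Centre of the black lock knob, 148 mm above the bench: a round upright knob 26 mm in diameter, from 16 mm below this point to 21 mm above it, on a thin stalk that runs in a slotted aluminium plate (its top 34 mm below this point). The point moves with the knob. It slides along the feed unit's x axis, +x towards the red end of the plate.
- lock_slide (a joint): Travel of the lock knob in m: 0 at the green end, 0.050 at the end stop by the red end. It moves with about 3 N of friction and stays where it is left.
- wheel_hub (a point): Centre of the red hand wheel on its upright axis, in the plane of the rim, 186 mm above the bench. Rim 139 mm over all, 15 mm thick. The threaded stem rises through the hub as the valve opens (2.5 mm a turn), its end 20 to 28 mm above this point.
- feed_valve (a joint): Angle of the wheel in rad: 0 = shut, on its hard stop; it grows as the wheel is turned counter-clockwise seen from above (opening), so two turns open is 12.566. At 0 the crank handle stands on the feed unit's +x side of the hub. Turning takes about 3 N at the handle, and the wheel stays where it is left. The opening side ends at 20.4.
- crank_handle: The black crank handle on the wheel, upright, 24 mm in diameter and 72 mm long. Origin at its middle, 60 mm out from the wheel's axis and 46 mm above the plane of the rim (232 mm above the bench). It spins freely on its own pin, so a gripper can hold it and go round in a level circle of 60 mm radius without turning.
- sleeve_mid (a point): Bystander: a bright steel sleeve 34 mm in diameter and 32 mm high, upright on the unit's cover between knob and wheel. Point at its centre.
- tube_large_mid (a point): Bystander: a rusty cut tube 88 mm in diameter and 100 mm high, upright on the bench beside the unit. Point at its centre.
- tube_small_mid (a point): Bystander: a rusty cut tube 56 mm in diameter and 80 mm high, upright on the bench. Point at its centre.
- mug_mid (a point): Bystander: a red mug 80 mm in diameter and 92 mm high. Point at its centre.
- wrench_mid (a point): Bystander: a steel wrench 170 mm long lying on the bench beside the right end of the unit. Point at its middle.
- hole_saw_mid (a point): Bystander: a green hole saw 60 mm in diameter, 85 mm high with its upright shank. Point at half height.
- oil_can_mid (a point): Bystander: a closed blue can 66 mm in diameter and 125 mm high. Point at its centre.

How it is judged (in metres and radians):
On the way, in this order (a step that is already met when the one before it is completed fails the run):
1. the lock knob is slid home to the red end (value of joint lock_slide above 0.046 m), for 0.2 s.
2. the valve is shut against its stop (value of joint feed_valve below 0.07 rad), for 0.2 s.
At the end, for the whole second after the job is handed in: The lock knob is home at the red end (within 4 mm), the valve wheel is two turns back from its stop (12.566 rad, within 15 degrees) and still, and the fingers grip the crank handle with more than 5 N; each bystander stands within 25 mm of its place and has not been tipped (value of joint lock_slide above 0.046 m and value of joint feed_valve between 12.305 and 12.828 rad and velocity of joint feed_valve between -0.1 and 0.1 rad/s and contact force between the fingers and crank_handle above 5 N); the arm keeps its last pose, push and grip.
It fails at once if a bystander is pushed from its place or knocked over (distance of any of sleeve_mid, tube_large_mid, tube_small_mid, mug_mid, wrench_mid, hole_saw_mid, oil_can_mid from where it was at the start of the episode above 0.025 m or angle between any of sleeve_mid, tube_large_mid, tube_small_mid, mug_mid, hole_saw_mid, oil_can_mid's own z axis and vertical above 0.5 rad).
It also fails if it takes over 72 s, if anything falls off the work surface, if the arm or the gripper's body presses on something with over 40 N, if the wrist force passes 120 N, or if a joint passes its speed limit or range.

## Robot

A 6-joint arm with a two-finger parallel gripper is mounted at the origin on the work surface. World frame = base frame: x ahead of the robot, y to its left, z up, the work surface at z = 0. Lengths are in mm, angles in rad, forces in N, time in s.
With the tool pointing down it reaches from about 350 to 775 mm from the base axis. Payload 7.3 kg.
Tool frame: the origin (TCP) lies at the very end of the fingers, on their centre line; the grasp point (between the pads) lies 19 mm behind it (pinch_z is the distance from the TCP to the grasp point, in mm); z points along the fingers, y is the direction in which the jaws open and shut (so a half turn about z gives the same grasp; the last joint's range is limited). The gripper opens to 92 mm and grips with 3 to 60 N. Pads are 19 mm wide; open, the fingers measure 130 mm over their backs; the gripper's body (75 mm by 190 mm) begins 47 mm behind the grasp point.
Start: joints at [1.092, 0.342, 1.524, -0, 1.275, -0.146], TCP at [171.499, 496.219, 226.741] pointing down, gripper open.
Joint ranges: [-2.53, 2.53], [-0.77, 2.02], [0.04, 2.7], [-1, 4.14], [0.28, 2.66], [-3.11, 3.11]. Speed limits (rad/s): [2.57, 2.57, 3.14, 3.14, 3.14, 3.14].

## Interface

Orientations are given as [roll, pitch, yaw] about the fixed x, y, z axes, in that order (R = Rz(yaw) Ry(pitch) Rx(roll)).
In Python, from plant import * gives the robot as it stands.
- The arm moves only by the tool step_arm, never from a script. Its argument "moves" is one flat list of numbers, 7 for each row, row after row: the shift along the tool's x, y, z scaled (see below), then the turn, a rotation vector about the tool's x, y, z scaled (see below), then the closure, from -1 (fully open) to 1 (shut). A call has 1 to 8 rows; each row shifts and turns the pose as measured when the row begins, along the tool's axes as they then stand; what a row does not reach is not made up. The controller multiplies each number of a shift by 2 cm and each number of a turn by 4 degrees. A row lasts 1/12 s, in which the tool goes at most 41.7 mm and 7.16 degrees, less where a joint would pass 70% of its speed; a pose out of reach is approached as far as the arm can. A call with a number of a shift or a turn outside -1 to 1 is refused whole. A call with a gripper value outside its range is refused whole. The fingers move at their own pace and stop on an object; the grip force is fixed at half the most. Time passes only in rows, so rows that do not move let the fingers close. It gives the time, the measured TCP pose, the force and the opening at its end, in the units of the state.
- get_obs(): the state, without advancing time (a new reading comes with each control period).
- capture(name): name is "side" or "top"; returns the picture (480x640x3 uint8, red, green, blue); there is no depth.
- get_calibration(name): a dict with "mtx" (3x3 intrinsics, pixels), "eye" and "orientation" of the camera in the world. Camera axes: x right, y down, z forward; pixel columns grow to the right and rows downward; lengths in mm; the calibration is good to about 2 mm. A picture is of the moment at which its call begins. get_calibration takes no time and is no camera call.
- close_job(): hands the job in, once; it reports no verdict.
The state is a dict: "time": time; "joint_positions": joint angles; "dq": joint speeds; "tau": joint torques, N m; "tool_pos": TCP position; "tcp_rot": TCP orientation; "contact_force": force on the tool from outside, world axes, zero at the start; "moment": the same for the moment, N m; "grip_width": finger opening in mm.
Only numpy, scipy, OpenCV 4.12 (cv2) and the standard library are available. Lean on these libraries where they do the work, as an engineer would, in place of code of your own. Each camera call takes 0.05 s, during which the arm holds its last target.

## Working session

There is one attempt and no reset: what is moved stays moved. The work goes in short steps, Python scripts to look and compute and a tool call to move; the robot and the scene stay as the last step left them, time stands still between calls to the robot, and variables do not carry over. Pictures are saved under pics/ and viewed, and the job is handed in when it is done.

Besides the shell and the picture viewer there is one more tool, called after ">>>" by a JSON object that holds its "op" and its "data". step_arm: Moves the arm, as the interface text tells. Shifts and turns lie within -1 to 1; 1 stands for 2 cm of shift or 4 degrees of turn. Its arguments: {"type":"object","properties":{"moves":{"type":"array"}},"required":["moves"]}

```bash
mkdir -p pics; ls; python3 - <<'E'
from plant import *
import cv2
print(get_obs())
for n in("side","top"):
    im=capture(n); cv2.imwrite(f"pics/{n}0.png",im[:,:,::-1]); print(n,get_calibration(n))
E
```

```text
pics
{'time': 0.0, 'joint_positions': array([ 1.09199206e+00,  3.42723134e-01,  1.52504820e+00,  5.95707091e-06,
        1.27536825e+00, -1.46011335e-01]), 'dq': array([-0.00048027,  0.00059742,  0.00049172, -0.00161017, -0.00034751,
       -0.00059473]), 'tau': array([-5.28622677e-04, -4.31251752e+01, -2.44213057e+01,  7.18204002e-02,
        5.62207494e-02, -1.15008074e-04]), 'tool_pos': array([171.29993175, 495.83116804, 226.03385877]), 'tcp_rot': array([-3.14006301e+00, -2.30703136e-04,  2.80879781e+00]), 'contact_force': array([-1.07156536,  0.06244764,  0.55146577]), 'moment': array([ 0.03153241, -0.04284688,  0.02110761]), 'grip_width': 91.86415064637586}
side {'mtx': array([[592.97527516,   0.        , 318.85423631],
       [  0.        , 592.97527516, 238.28086414],
       [  0.        ,   0.        ,   1.        ]]), 'eye': array([ -10.43999395, -972.94410189, 1298.7700279 ]), 'orientation': array([-2.39659775, -0.01121848, -0.46018121])}
top {'mtx': array([[499.28935205,   0.        , 318.3413583 ],
       [  0.        , 499.28935205, 242.48480801],
       [  0.        ,   0.        ,   1.        ]]), 'eye': array([ 223.12736553,   -8.79450249, 1387.30689657]), 'orientation': array([-2.94027767, -0.00411361, -1.46217708])}
```

View pics/side0.png

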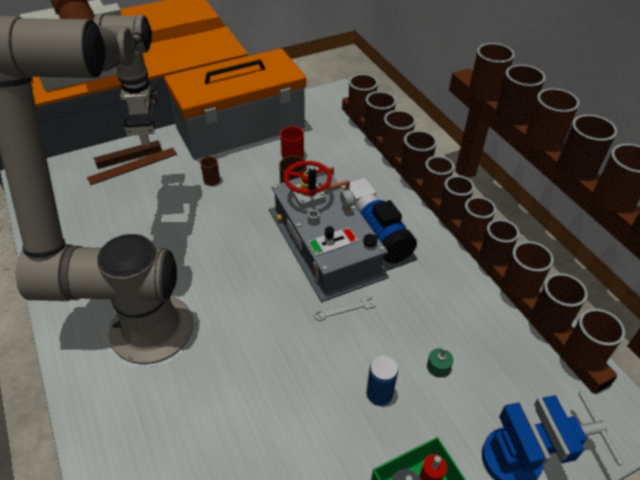

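View pics/top0.png

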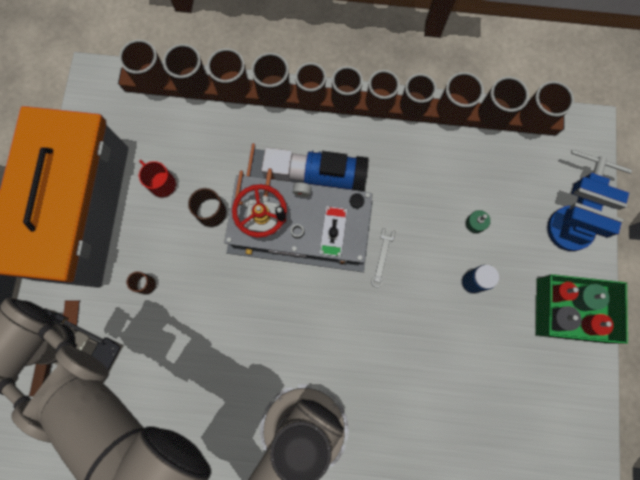

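```bash
python3 - <<'E'
import cv2
a=cv2.imread("pics/top0.png")[170:280,215:385]; cv2.imwrite("pics/topz.png",cv2.resize(a,None,fx=4.5,fy=4.5,interpolation=2))
a=cv2.imread("pics/side0.png")[145:305,260:420]; cv2.imwrite("pics/sidez.png",cv2.resize(a,None,fx=3.7,fy=3.7,interpolation=2))
E
```

```text
(no output)
```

View pics/topz.png

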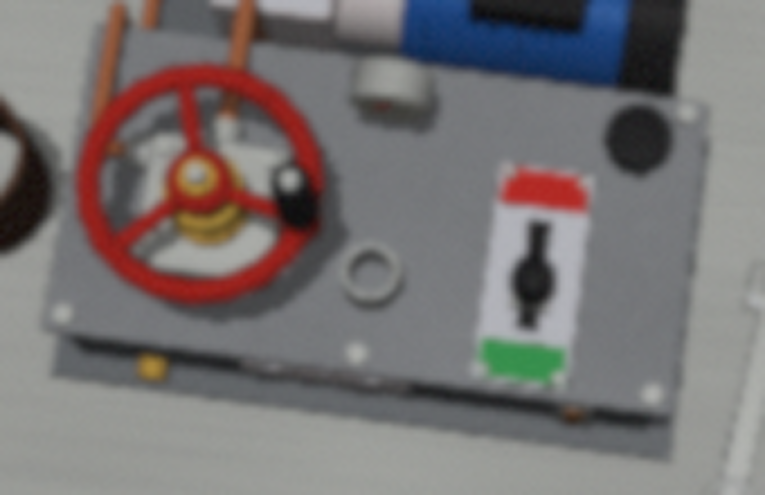

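View pics/sidez.png

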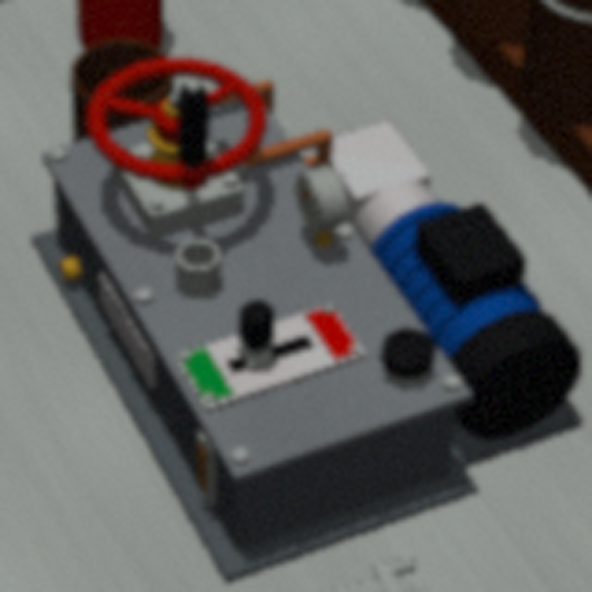

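```bash
cat > h.py <<'E'
import numpy as np, cv2
from scipy.spatial.transform import Rotation as Ro
from plant import *
def cam(n):
    c=get_calibration(n); return c["mtx"],np.array(c["eye"]),Ro.from_euler('xyz',c["orientation"]).as_matrix()
def ray(n,uv):
    K,e,R=cam(n); d=R@np.linalg.solve(K,[uv[0],uv[1],1.]); return e,d/np.linalg.norm(d)
def onz(n,uv,z):
    e,d=ray(n,uv); return e+d*(z-e[2])/d[2]
def tri(a,b):
    (e1,d1),(e2,d2)=ray("top",a),ray("side",b)
    s=np.linalg.lstsq(np.c_[d1,-d2],e2-e1,rcond=None)[0]
    p,q=e1+s[0]*d1,e2+s[1]*d2; return (p+q)/2,np.linalg.norm(p-q)
def proj(n,P):
    K,e,R=cam(n); p=K@(R.T@(np.array(P)-e)); return p[:2]/p[2]
E
python3 - <<'E'
from h import *
t=lambda x,y:(215+(x+.5)/4.5-.5,170+(y+.5)/4.5-.5)
s=lambda x,y:(260+(x+.5)/3.7-.5,145+(y+.5)/3.7-.5)
T=cv2.imread("pics/top0.png");S=cv2.imread("pics/side0.png")
L=[onz("top",t(*p),111) for p in[(62,313),(652,393),(690,112)]]
for p in L: print(p.round(1))
d=L[1]-L[0]; print("yaw from front edge",np.arctan2(-d[0],-d[1])*-1, "len",np.linalg.norm(d)); d=L[2]-L[1];print("yaw side",np.arctan2(d[1],d[0]),np.linalg.norm(d))
print("screw tri",tri(t(62,313),s(57,154)),tri(t(652,393),s(240,455)),tri(t(690,112),s(453,382)))
# wheel ellipse
for n,I,box in(("top",T,(225,180,292,242)),("side",S,(280,157,337,202))):
    h=cv2.cvtColor(I,cv2.COLOR_BGR2HSV); m=((h[...,0]<8)|(h[...,0]>172))&(h[...,1]>150)&(h[...,2]>70)
    k=np.zeros_like(m);k[box[1]:box[3],box[0]:box[2]]=1;m=(m&k).astype(np.uint8)
    c=max(cv2.findContours(m,0,1)[0],key=cv2.contourArea); hu=cv2.convexHull(c); E=cv2.fitEllipse(hu); print(n,E)
    globals()[n]=E
print("hub",tri(top[0],side[0]), onz("top",top[0],186),onz("side",side[0],186))
for n,I,box in(("top",T,(322,215,345,247)),("side",S,(318,220,342,247)),("top",T,(272,203,290,224)),("side",S,(305,165,320,192))):
    g=I.max(2); b=g[box[1]:box[3],box[0]:box[2]]
    print(n,box); print(b)
E
```

```text
[465.8 248.6 111. ]
[456.2 -96.1 111. ]
[ 626.7 -102.9  111. ]
yaw from front edge -0.027653774968345566 len 344.8096024110632
yaw side -0.04007853777565529 170.57499350078973
screw tri (array([465.68485066, 249.1660447 , 108.75382405]), np.float64(1.0345639770830533)) (array([456.01772719, -96.04372219, 109.82494199]), np.float64(0.8744614482864008)) (array([ 626.09216221, -102.75706882,  111.090346  ]), np.float64(1.0853530371337103))
top ((258.958984375, 210.1725311279297), (52.55297088623047, 53.809104919433594), 83.57894897460938)
side ((307.1212463378906, 176.63848876953125), (32.893341064453125, 48.945133209228516), 92.34547424316406)
hub (array([532.78523028, 168.8267169 , 184.78588076]), np.float64(0.6346272073841366)) [532.78953184 168.5785852  186.        ] [531.86116349 167.59343558 186.        ]
top (322, 215, 345, 247)
[[123 126 139 157 165 162 162 161 165 167 172 174 174 174 173 171 173 175
  176 175 177 175 167]
 [123 127 144 167 174 169 169 169 170 172 174 171 170 168 166 166 169 173
  174 174 177 175 165]
 [122 126 143 170 182 183 181 180 181 180 176 168 167 170 168
[... 8232 characters left out ...]
0 112]
 [ 57  56  51  36  15   4  11   7  11   6  32  71  99 109 111]
 [ 59  56  49  34  11   9   3  11   6  10  36  78  97 101 101]
 [ 82  68  51  31  11   3  10  10   6  13  50  92 103  91  78]
 [112 100  77  44  21  10   9   3  13  13  55 107 117  92  68]
 [116 116  91  52  18   7   9  10   7  13  50  97 104  84  74]
 [ 85  83  67  36  16   9   5   8   9  10  36  71  84  94  99]
 [ 73  66  59  42  20   6   7   7   6   8  34  62  82 111 130]
 [ 91  86  80  65  38  18   8  11  13  29  50  66  85 121 136]
 [121 116 108  93  69  42  25  22  30  45  62  73  90 112 124]
 [141 138 127 116  98  72  57  52  56  67  70  73  81  90  97]
 [136 137 129 114 102  84  77  75  73  69  68  69  72  76  83]]
```

```bash
python3 - <<'E'
from h import *
c=np.array([546.2,72.9]);y=-.032;X=np.array([np.cos(y),np.sin(y)]);Y=np.array([-X[1],X[0]])
for n,b in(("top",(328,226,340,240)),("side",(322,223,336,241))):
    I=cv2.imread(f"pics/{n}0.png").max(2); m=I[b[1]:b[3],b[0]:b[2]]<70
    r,k=np.nonzero(m); uv=(k.mean()+b[0],r.mean()+b[1]); print(n,"blob",uv)
    globals()[n]=uv
P,e=tri(top,side);print("knob",P,e)
for z in(148,150): print(onz("top",top,z),onz("side",side,z))
print("unit coords",(P[:2]-c)@X,(P[:2]-c)@Y)
for q in(-15,-10,-5,0,5,10):
  p=np.r_[c+q*X-95*Y,169]; r=p.copy();r[2]=132; print(q,proj("top",p).round(1),proj("top",r).round(1),proj("side",p).round(1),proj("side",r).round(1))
for a,bb in(((278.6,209.2),(311.3,168)),): print("handle top",tri(a,bb), onz("top",a,268))
# slot ends & plate
t=lambda x,y:(215+(x+.5)/4.5-.5,170+(y+.5)/4.5-.5)
s=lambda x,y:(260+(x+.5)/3.7-.5,145+(y+.5)/3.7-.5)
for p in((540,224),(527,327)): w=onz("top",t(*p),114)[:2]-c; print("slot",w@X,w@Y)
for p in((236,364),(307,343)): w=onz("side",s(*p),114)[:2]-c; print("slotS",w@X,w@Y)
p=onz("top",t(370,272),140);print("sleeve",p,tri(t(370,272),s(200,255)))
E
```

```text
top blob (np.float64(332.875), np.float64(232.325))
side blob (np.float64(329.15), np.float64(233.28333333333333))
knob [506.48668189 -20.45117947 144.46845641] 0.6210879899423156
[505.37394351 -20.34025522 148.        ] [505.22748704 -23.38695351 148.        ]
[504.91845249 -20.32162263 150.        ] [504.33127412 -25.03725223 150.        ]
unit coords -36.70625867951044 -94.57399704919361
-15 [334.6 221.7] [334.1 225.2] [336.7 224.7] [336.3 234.2]
-10 [334.8 219.8] [334.3 223.3] [338.4 224.1] [338.  233.7]
-5 [335.1 217.9] [334.6 221.5] [340.1 223.6] [339.6 233.1]
0 [335.4 216. ] [334.8 219.6] [341.8 223. ] [341.3 232.6]
5 [335.6 214.1] [335.1 217.8] [343.5 222.5] [342.9 232. ]
10 [335.9 212.2] [335.3 215.9] [345.2 221.9] [344.6 231.5]
handle top (array([518.66432212, 111.924062  , 266.02761512]), np.float64(1.611530655299235)) [518.95031438 111.53210944 268.        ]
slot 5.097406739918735 -94.40258138059683
slot -56.81036999476763 -95.16491318082792
slotS -53.018759154374905 -95.32368966704962
slotS 3.529295730845871 -97.59781294151456
sleeve [503.02663361  72.00238764 140.        ] (array([504.95065944,  72.00518325, 136.09246915]), np.float64(2.110763033864909))
```

>>> {"op": "step_arm", "data": {"moves": [0,0,-0.5,0,0,1,0,0,0,-0.5,0,0,1,0,0,0,-0.5,0,0,1,0,0,0,-0.5,0,0,1,0,0,0,-0.5,0,0,1,0,0,0,-0.5,0,0,1,0,0,0,-0.5,0,0,1,0,0,0,-0.5,0,0,1,0]}}

```text
time: 0.77
tool_pos: [170.0, 493.3, 303.2]
tcp_rot: [-3.127, 0.007, 2.226]
contact_force: [-0.6, 0.4, 0.6]
grip_width: 46.7
```

>>> {"op": "step_arm", "data": {"moves": [-1,0,0,0,0,1,0,-1,0,0,0,0,1,0,-1,0,0,0,0,1,0,-1,0,0,0,0,1,0,-1,0,0,0,0,1,0,-1,0,0,0,0,1,0,-1,0,0,0,0,1,0,-1,0,0,0,0,1,0]}}

```text
time: 1.43
tool_pos: [232.3, 344.6, 303.3]
tcp_rot: [-3.131, 0.015, 1.644]
contact_force: [1.0, -0.3, 0.1]
grip_width: 46.0
```

```bash
cat > w.py <<'E'
from h import *
import sys
def rel(p):
    o=get_obs(); R=Ro.from_euler('xyz',o["tcp_rot"]).as_matrix(); g=Ro.from_euler('xyz',[np.pi,0,np.pi/2-.032]).as_matrix()
    rv=Ro.from_matrix(R.T@g).as_rotvec()
    print("t",o["time"],"pos",o["tool_pos"].round(1),"shift units(20mm)",(R.T@(np.array(p)-o["tool_pos"])/20).round(2),"turn units",(np.degrees(rv)/4).round(2),"F",o["contact_force"].round(1),"w",round(o["grip_width"],1),"q",o["joint_positions"].round(2))
if __name__=="__main__": rel([float(a) for a in sys.argv[1:4]])
E
python3 w.py 506 -20.5 300
```

```text
t 1.4333 pos [232.3 344.6 303.3] shift units(20mm) [-19.2   12.32   0.32] turn units [-0.14  0.22  1.5 ] F [ 1.  -0.3  0.1] w 46.0 q [ 0.8   0.09  1.64 -0.    1.43  0.72]
```

>>> {"op": "step_arm", "data": {"moves": [-1,0.7,0,-0.1,0.2,0.8,0,-1,0.7,0,0,0,0.7,0,-1,0.7,0,0,0,0,0,-1,0.7,0,0,0,0,0,-1,0.7,0,0,0,0,0,-1,0.7,0,0,0,0,0,-1,0.7,0,0,0,0,0,-1,0.7,0,0,0,0,0]}}

```text
time: 2.1
tool_pos: [341.4, 173.6, 301.7]
tcp_rot: [-3.135, 0.003, 1.532]
contact_force: [0.7, 1.4, -1.1]
grip_width: 46.0
```

```bash
python3 w.py 506 -20.5 230
```

```text
t 2.1 pos [341.4 173.6 301.7] shift units(20mm) [-9.38  8.62  3.55] turn units [-0.1   0.04 -0.09] F [ 0.7  1.4 -1.1] w 46.0 q [ 0.27  0.02  1.72 -0.    1.41  0.31]
```

>>> {"op": "step_arm", "data": {"moves": [-1,0.8,0,0,0,0,0,-1,0.8,0,0,0,0,0,-1,0.9,0,0,0,0,0,-1,0.9,0,0,0,0,0,-1,0.9,0.5,0,0,0,0,-1,0.9,0.5,0,0,0,0,-1,0.9,0.5,0,0,0,0,-0.8,0.7,0.5,0,0,0,0]}}

```text
time: 2.77
tool_pos: [475.4, 2.1, 260.0]
tcp_rot: [-3.136, 0.003, 1.531]
contact_force: [-0.9, 1.3, 1.2]
grip_width: 45.9
```

```bash
python3 w.py 506 -20.5 230
```

```text
t 2.7667 pos [475.4   2.1 260. ] shift units(20mm) [-1.06  1.58  1.5 ] turn units [-0.08  0.04 -0.11] F [-0.9  1.3  1.2] w 45.9 q [-0.15  0.23  1.59 -0.    1.33 -0.11]
```

>>> {"op": "step_arm", "data": {"moves": [-0.5,0.8,0.7,0,0,0,0,-0.4,0.6,0.6,0,0,0,0,-0.1,0.2,0.2,0,0,0,0,0,0,0,0,0,0,0]}}

```text
time: 3.1
tool_pos: [508.0, -24.3, 224.6]
tcp_rot: [-3.13, 0.002, 1.526]
contact_force: [-0.5, 0.2, 0.2]
grip_width: 45.6
```

```bash
python3 w.py 506 -20.5 135;python3 - <<'E'
from h import *
for n,b in(("top",(280,180,380,270)),("side",(270,150,390,260))):
    I=capture(n)[b[1]:b[3],b[0]:b[2],::-1]; cv2.imwrite(f"pics/{n}1.png",cv2.resize(I,None,fx=5,fy=5,interpolation=2))
E
```

```text
t 3.1 pos [508.  -24.3 224.6] shift units(20mm) [ 0.2  -0.06  4.48] turn units [-0.17  0.03 -0.19] F [-0.5  0.2  0.2] w 45.6 q [-0.2   0.32  1.56 -0.    1.27 -0.15]
```

View pics/side1.png

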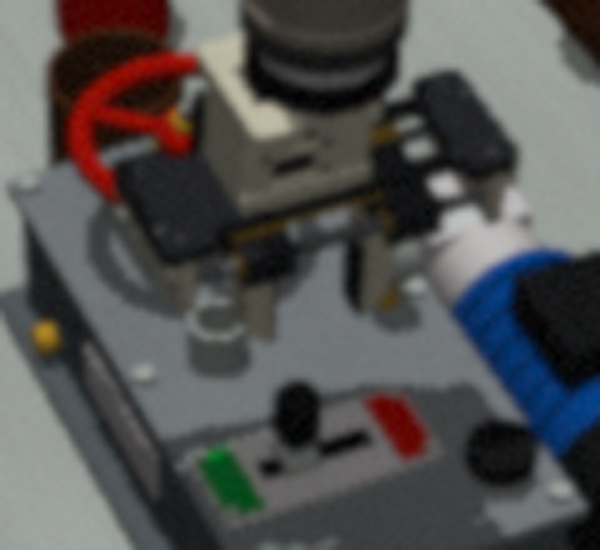

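View pics/top1.png

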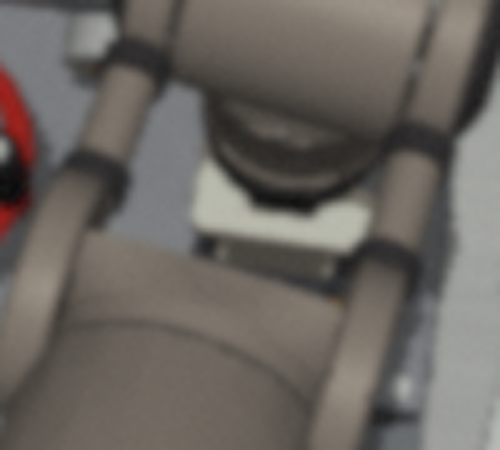

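>>> {"op": "step_arm", "data": {"moves": [0.1,0,0.9,-0.1,0,-0.1,0,0.1,0,0.9,0,0,0,0,0,0,0.9,0,0,0,0,0,0,0.8,0,0,0,0,0,0,0.4,0,0,0,0,0,0,0.2,0,0,0,0,0,0,0,0,0,0,0]}}

```text
time: 3.78
tool_pos: [507.5, -14.7, 149.2]
tcp_rot: [3.132, 0.003, 1.54]
contact_force: [-0.1, 0.3, -0.1]
grip_width: 45.8
```

```bash
python3 w.py 506 -20.5 135;python3 - <<'E'
from h import *
for n,b in (("side",(270,150,390,260)),):
    I=capture(n)[b[1]:b[3],b[0]:b[2],::-1]; cv2.imwrite(f"pics/{n}2.png",cv2.resize(I,None,fx=5,fy=5,interpolation=2))
E
```

```text
t 3.7833 pos [507.5 -14.7 149.2] shift units(20mm) [-0.29 -0.07  0.71] turn units [0.14 0.05 0.02] F [-0.1  0.3 -0.1] w 45.8 q [-0.18  0.38  1.69 -0.    1.05 -0.15]
```

View pics/side2.png

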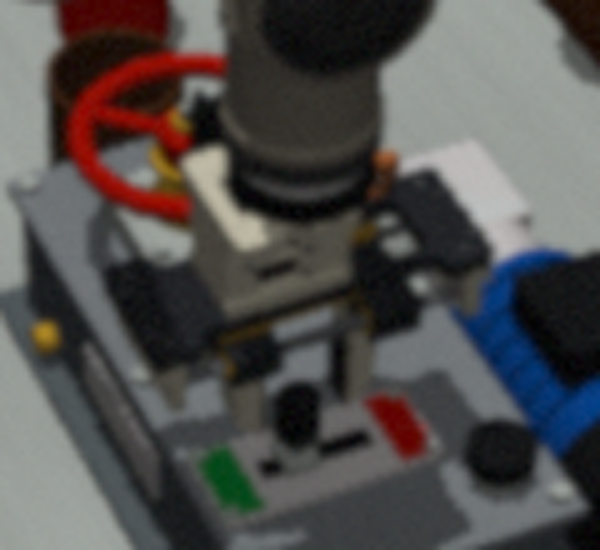

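>>> {"op": "step_arm", "data": {"moves": [-0.15,0,0.5,0.1,0,0,0,-0.1,0,0.3,0,0,0,0,0,0,0.1,0,0,0,0,0,0,0,0,0,0,0]}}

```text
time: 4.17
tool_pos: [509.4, -20.4, 133.0]
tcp_rot: [3.133, 0.004, 1.541]
contact_force: [-0.5, -0.7, 0.1]
grip_width: 45.9
```

```bash
python3 w.py 506 -20.5 135
```

```text
t 4.1667 pos [509.4 -20.4 133. ] shift units(20mm) [-0.01 -0.17 -0.1 ] turn units [0.12 0.06 0.03] F [-0.5 -0.7  0.1] w 45.9 q [-0.19  0.41  1.71 -0.    1.02 -0.16]
```

>>> {"op": "step_arm", "data": {"moves": [0,0,0,0,0,0,1,0,0,0,0,0,0,1,0,0,0,0,0,0,1,0,0,0,0,0,0,1]}}

```text
time: 4.5
tool_pos: [508.5, -20.7, 132.9]
tcp_rot: [3.136, 0.004, 1.54]
contact_force: [-1.9, 0.0, 0.8]
grip_width: 24.5
```

```bash
python3 w.py 545 -22 135
```

```text
t 4.5 pos [508.5 -20.7 132.9] shift units(20mm) [-0.01  1.83 -0.09] turn units [0.08 0.06 0.02] F [-1.9  0.   0.8] w 24.5 q [-0.19  0.41  1.71 -0.    1.02 -0.16]
```

>>> {"op": "step_arm", "data": {"moves": [0,0.4,0,0,0,0,1,0,0.5,0,0,0,0,1,0,0.5,0,0,0,0,1,0,0.4,0,0,0,0,1]}}

```text
time: 4.83
tool_pos: [541.9, -21.6, 132.8]
tcp_rot: [-3.139, 0.004, 1.54]
contact_force: [-37.1, -0.4, 13.7]
grip_width: 24.5
```

```bash
python3 w.py 545 -22 135
```

```text
t 4.8333 pos [541.9 -21.6 132.8] shift units(20mm) [-0.02  0.15 -0.11] turn units [-0.04  0.06  0.02] F [-37.1  -0.4  13.7] w 24.5 q [-0.18  0.47  1.61 -0.01  1.07 -0.15]
```

>>> {"op": "step_arm", "data": {"moves": [0,0.1,0,0,0,0,1,0,0.1,0,0,0,0,1,0,0.1,0,0,0,0,1,0,0.1,0,0,0,0,1]}}

```text
time: 5.17
tool_pos: [541.3, -21.6, 132.8]
tcp_rot: [-3.113, 0.004, 1.542]
contact_force: [-11.8, -1.8, 6.5]
grip_width: 24.5
```

```bash
python3 w.py 545 -22 135; python3 - <<'E'
from h import *
for n,b in (("side",(270,150,390,260)),):
    I=capture(n)[b[1]:b[3],b[0]:b[2],::-1]; cv2.imwrite(f"pics/{n}3.png",cv2.resize(I,None,fx=5,fy=5,interpolation=2))
E
```

```text
t 5.1667 pos [541.3 -21.6 132.8] shift units(20mm) [-0.02  0.18 -0.12] turn units [-0.41  0.06  0.05] F [-11.8  -1.8   6.5] w 24.5 q [-0.18  0.48  1.59 -0.01  1.1  -0.14]
```

View pics/side3.png

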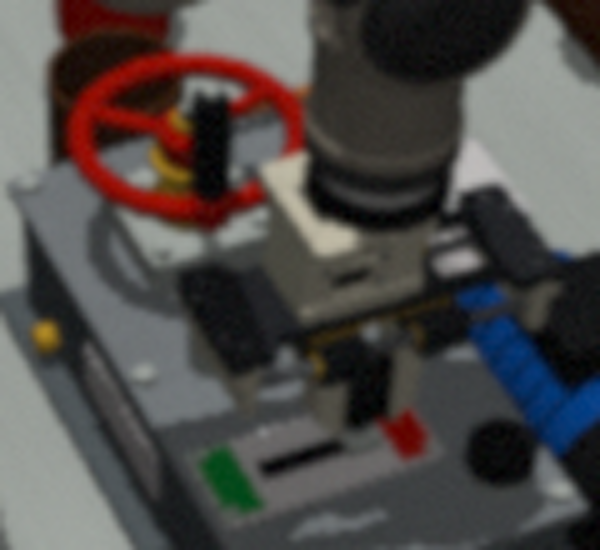

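>>> {"op": "step_arm", "data": {"moves": [0,0,0,0,0,0,0,0,0,0,0,0,0,0,0,0,0,0,0,0,0,0,0,0,0,0,0,0]}}

```text
time: 5.55
tool_pos: [543.5, -21.6, 133.2]
tcp_rot: [-3.116, 0.004, 1.542]
contact_force: [-0.5, -1.0, 0.4]
grip_width: 44.1
```

```bash
python3 w.py 519 112 300
```

```text
t 5.55 pos [543.5 -21.6 133.2] shift units(20mm) [ 6.6  -1.63 -8.33] turn units [-0.37  0.06  0.04] F [-0.5 -1.   0.4] w 44.1 q [-0.18  0.48  1.58 -0.01  1.1  -0.14]
```

>>> {"op": "step_arm", "data": {"moves": [0,0,-0.8,0,0,0,0,0,0,-1,0,0,0,0,0,0,-1,0,0,0,0,0,0,-1,-0.3,0,0,0,0,-0.1,-1,0,0,0,0,0,-0.2,-1,0,0,0,0,0,-0.2,-1,0,0,0,0,0,-0.2,-1,0,0,0,0]}}

```text
time: 6.22
tool_pos: [533.5, -20.2, 291.2]
tcp_rot: [-3.134, 0.003, 1.542]
contact_force: [0.7, 0.3, -0.2]
grip_width: 45.8
```

```bash
python3 w.py 519 112 295; python3 - <<'E'
from h import *
for n,b in (("side",(250,140,380,260)),("top",(225,175,345,265))):
    I=capture(n)[b[1]:b[3],b[0]:b[2],::-1]; cv2.imwrite(f"pics/{n}4.png",cv2.resize(I,None,fx=5,fy=5,interpolation=2))
E
```

```text
t 6.2167 pos [533.5 -20.2 291.2] shift units(20mm) [ 6.58 -0.91 -0.2 ] turn units [-0.1   0.04  0.05] F [ 0.7  0.3 -0.2] w 45.8 q [-0.18  0.32  1.38 -0.    1.45 -0.15]
```

View pics/side4.png

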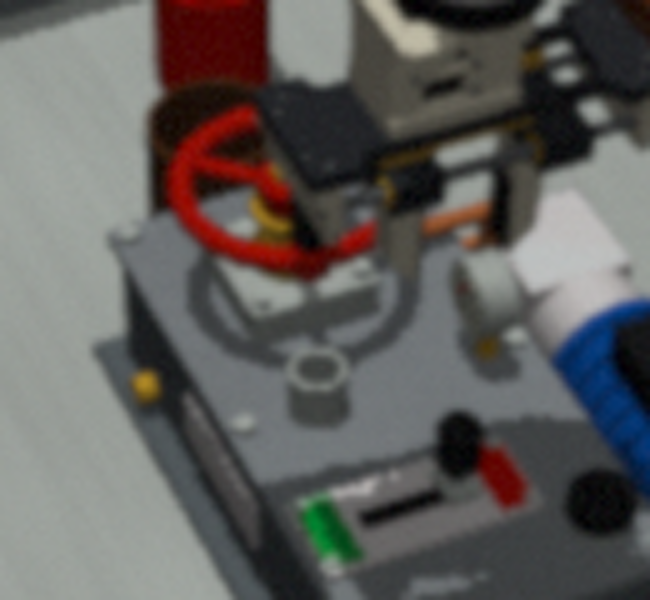

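View pics/top4.png

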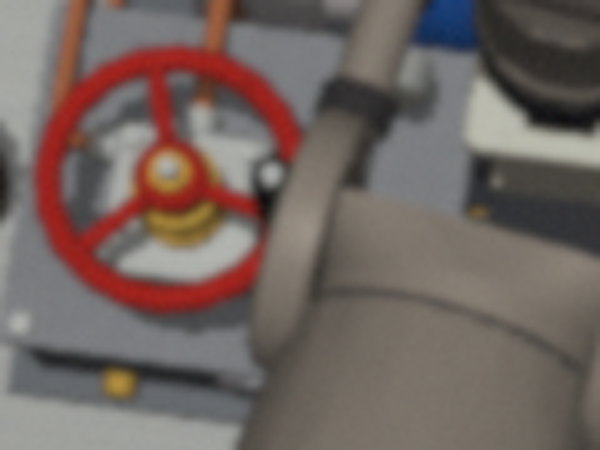

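>>> {"op": "step_arm", "data": {"moves": [0.8,-0.1,-0.1,-0.1,0,0,0,1,-0.2,0,0,0,0,0,1,-0.2,0,0,0,0,0,1,-0.2,0,0,0,0,0,1,-0.1,0,0,0,0,0,0.9,0,0,0,0,0,0,0.4,0,0,0,0,0,0,0,0,0,0,0,0,0]}}

```text
time: 6.98
tool_pos: [524.0, 106.1, 291.5]
tcp_rot: [3.133, 0.004, 1.539]
contact_force: [-0.8, -0.2, 0.5]
grip_width: 45.6
```

```bash
python3 w.py 519 111.8 222
```

```text
t 6.9833 pos [524.  106.1 291.5] shift units(20mm) [ 0.29 -0.29  3.47] turn units [0.12 0.05 0.  ] F [-0.8 -0.2  0.5] w 45.6 q [ 0.06  0.31  1.39 -0.    1.43  0.09]
```

>>> {"op": "step_arm", "data": {"moves": [0.2,-0.2,0.1,0.1,0,0,0,0.1,-0.1,0,0,0,0,0,0,0,0,0,0,0,0]}}

```text
time: 7.23
tool_pos: [518.0, 111.5, 288.0]
tcp_rot: [-3.141, 0.005, 1.539]
contact_force: [0.4, -0.8, -0.3]
grip_width: 45.7
```

```bash
python3 w.py 519 111.8 222; python3 - <<'E'
from h import *
for n,b in (("side",(260,130,370,220)),):
    I=capture(n)[b[1]:b[3],b[0]:b[2],::-1]; cv2.imwrite(f"pics/{n}5.png",cv2.resize(I,None,fx=6,fy=6,interpolation=2))
E
```

```text
t 7.2333 pos [518.  111.5 288. ] shift units(20mm) [0.03 0.05 3.3 ] turn units [-0.01  0.07 -0.  ] F [ 0.4 -0.8 -0.3] w 45.7 q [ 0.07  0.31  1.4  -0.    1.43  0.1 ]
```

View pics/side5.png

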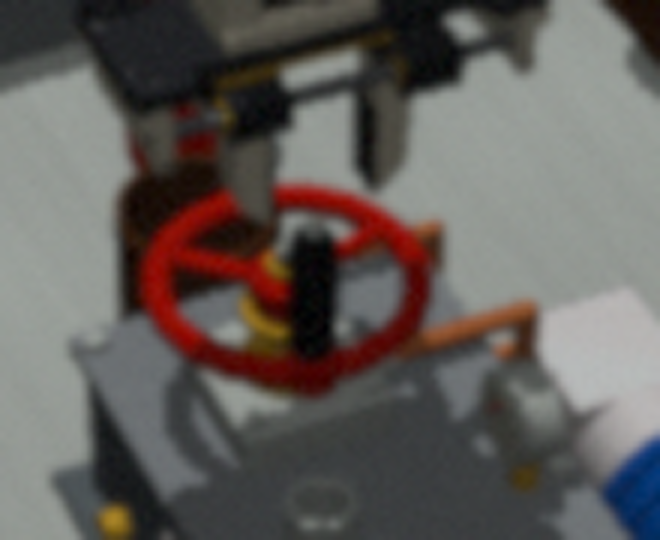

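>>> {"op": "step_arm", "data": {"moves": [0,0,0.7,0,0,0,0,0,0,0.8,0,0,0,0,0,0,0.8,0,0,0,0,0,0,0.6,0,0,0,0,0,0,0.2,0,0,0,0,0,0,0,0,0,0,0]}}

```text
time: 7.78
tool_pos: [519.6, 106.6, 225.0]
tcp_rot: [3.138, 0.005, 1.533]
contact_force: [0.1, 0.6, 0.4]
grip_width: 45.7
```

```bash
python3 w.py 519 111.8 222; python3 - <<'E'
from h import *
for n,b in (("side",(260,130,370,220)),):
    I=capture(n)[b[1]:b[3],b[0]:b[2],::-1]; cv2.imwrite(f"pics/{n}6.png",cv2.resize(I,None,fx=6,fy=6,interpolation=2))
E
```

```text
t 7.7833 pos [519.6 106.6 225. ] shift units(20mm) [ 0.26 -0.04  0.15] turn units [ 0.05  0.08 -0.08] F [0.1 0.6 0.4] w 45.7 q [ 0.06  0.35  1.51 -0.01  1.27  0.1 ]
```

View pics/side6.png

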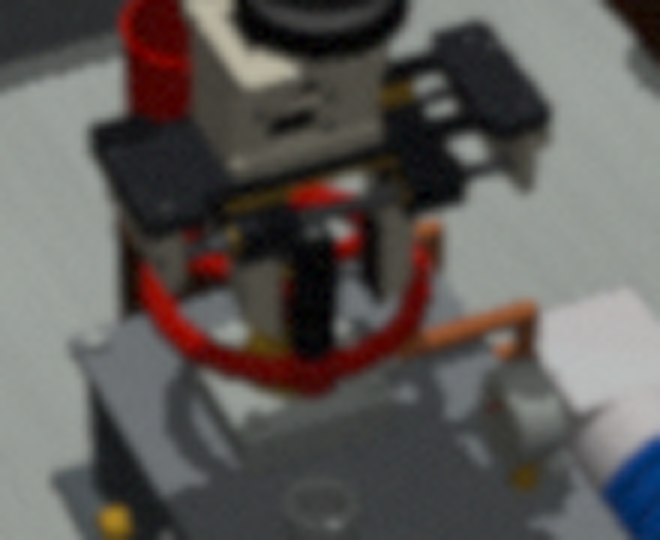

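>>> {"op": "step_arm", "data": {"moves": [0.2,0,0.1,0,0,0,0,0.1,0,0,0,0,0,0,0,0,0,0,0,0,1,0,0,0,0,0,0,1,0,0,0,0,0,0,1,0,0,0,0,0,0,1]}}

```text
time: 8.33
tool_pos: [520.7, 113.0, 226.3]
tcp_rot: [3.134, 0.005, 1.533]
contact_force: [-2.8, 0.2, -1.2]
grip_width: 23.9
```

```bash
cat > c.py <<'E'
from h import *
import sys
# angle state about hub; args: hubx huby signed arc step deg, rows
H=np.array([533.,168.5])
def st(stepdeg=None,n=8,r=60.):
    o=get_obs(); R=Ro.from_euler('xyz',o["tcp_rot"]).as_matrix(); g=Ro.from_euler('xyz',[np.pi,0,np.pi/2-.032]).as_matrix()
    gp=o["tool_pos"]-19*R[:,2]; v=gp[:2]-H
    a=np.degrees(np.arctan2(v[1],v[0]))
    print("t %.2f"%o["time"],"gp",gp.round(1),"r %.1f"%np.linalg.norm(v),"unit ang %.1f"%((a+np.degrees(.032))%360),"tilt/turn",(np.degrees(Ro.from_matrix(R.T@g).as_rotvec())/4).round(2),"F",o["contact_force"].round(1),"w %.1f"%o["grip_width"],"q",o["joint_positions"].round(2))
    if stepdeg:
        p=v
        for i in range(1,n+1):
            b=np.radians(a+stepdeg*i); q=r*np.array([np.cos(b),np.sin(b)]); d=R.T@np.r_[q-p,0]/20; p=q; print(d[:2].round(2),end=" ")
        print()
if __name__=="__main__": st(*[float(x) if i==0 else int(x) for i,x in enumerate(sys.argv[1:])])
E
python3 c.py -18
```

```text
t 8.33 gp [520.6 113.1 245.3] r 56.8 unit ang 259.2 tilt/turn [ 0.1   0.08 -0.09] F [-2.8  0.2 -1.2] w 23.9 q [ 0.07  0.35  1.51 -0.01  1.27  0.11]
[ 0.16 -0.91] [ 0.57 -0.74] [ 0.77 -0.53] [ 0.9  -0.27] [0.94 0.02] [0.88 0.31] [0.74 0.57] [0.53 0.77]
```

```bash
python3 c.py -12
```

```text
t 8.33 gp [520.6 113.1 245.3] r 56.8 unit ang 259.2 tilt/turn [ 0.1   0.08 -0.09] F [-2.8  0.2 -1.2] w 23.9 q [ 0.07  0.35  1.51 -0.01  1.27  0.11]
[ 0.02 -0.63] [ 0.3  -0.55] [ 0.41 -0.48] [ 0.5  -0.38] [ 0.57 -0.27] [ 0.61 -0.15] [ 0.63 -0.02] [0.62 0.11]
```

>>> {"op": "step_arm", "data": {"moves": [0.1,-0.6,0,0,0,0,1,0.3,-0.55,0,0,0,0,1,0.4,-0.5,0,0,0,0,1,0.5,-0.4,0,0,0,0,1,0.55,-0.3,0,0,0,0,1,0.6,-0.15,0,0,0,0,1]}}

```text
time: 8.83
tool_pos: [473.2, 162.0, 226.3]
tcp_rot: [3.127, 0.011, 1.528]
contact_force: [3.7, -3.9, -2.5]
grip_width: 23.6
```

```bash
python3 c.py -15
```

```text
t 8.83 gp [473.  162.2 245.3] r 60.4 unit ang 187.8 tilt/turn [ 0.21  0.15 -0.15] F [ 3.7 -3.9 -2.5] w 23.6 q [ 0.19  0.29  1.6  -0.01  1.24  0.23]
[0.79 0.01] [0.76 0.19] [0.68 0.38] [0.56 0.54] [0.4  0.67] [0.21 0.75] [0.01 0.78] [-0.19  0.76]
```

>>> {"op": "step_arm", "data": {"moves": [0.8,0,0,0.1,0.1,-0.1,1,0.75,0.2,0,0,0,0,1,0.7,0.4,0,0,0,0,1,0.55,0.55,0,0,0,0,1,0.4,0.65,0,0,0,0,1,0.2,0.75,0,0,0,0,1,0,0.8,0,0,0,0,1,-0.2,0.75,0,0,0,0,1]}}

```text
time: 9.5
tool_pos: [550.6, 228.9, 226.3]
tcp_rot: [-3.14, 0.014, 1.542]
contact_force: [-4.3, -1.4, 2.8]
grip_width: 22.9
```

```bash
python3 c.py -15
```

```text
t 9.50 gp [550.7 229.1 245.3] r 63.2 unit ang 75.6 tilt/turn [-0.02  0.2   0.05] F [-4.3 -1.4  2.8] w 22.9 q [ 0.27  0.48  1.31 -0.01  1.36  0.3 ]
[-0.45  0.69] [-0.47  0.62] [-0.62  0.48] [-0.72  0.3 ] [-0.78  0.11] [-0.78 -0.1 ] [-0.73 -0.29] [-0.62 -0.47]
```

>>> {"op": "step_arm", "data": {"moves": [-0.45,0.65,0,0,0.2,0,1,-0.5,0.6,0,0,0,0,1,-0.6,0.45,0,0,0,0,1,-0.65,0.3,0,0,0,0,1,-0.4,0.05,0,0,0,0,1,-0.4,0,0,0,0,0,1,-0.4,0,0,0,0,0,1]}}

```text
time: 10.08
tool_pos: [592.3, 169.1, 226.5]
tcp_rot: [3.138, -0.019, 1.549]
contact_force: [1.5, 35.8, -2.4]
grip_width: 23.2
```

```bash
python3 c.py -15
```

```text
t 10.08 gp [592.2 168.8 245.5] r 59.2 unit ang 2.1 tilt/turn [ 0.05 -0.27  0.15] F [ 1.5 35.8 -2.4] w 23.2 q [0.14 0.51 1.26 0.02 1.36 0.16]
[-0.78 -0.04] [-0.73 -0.28] [-0.63 -0.46] [-0.49 -0.61] [-0.32 -0.72] [-0.12 -0.77] [ 0.08 -0.78] [ 0.28 -0.73]
```

>>> {"op": "step_arm", "data": {"moves": [-0.3,0,0,0,0,0,1,-0.3,0,0,0,0,0,1,-0.3,0,0,0,0,0,1,-0.2,0,0,0,0,0,1]}}

```text
time: 10.42
tool_pos: [592.3, 169.5, 226.6]
tcp_rot: [3.129, -0.065, 1.556]
contact_force: [4.2, 12.7, -1.8]
grip_width: 22.9
```

```bash
python3 c.py 15; python3 - <<'E'
from h import *
for n,b in (("side",(260,130,370,220)),("top",(215,160,335,260))):
    I=capture(n)[b[1]:b[3],b[0]:b[2],::-1]; cv2.imwrite(f"pics/{n}7.png",cv2.resize(I,None,fx=6,fy=6,interpolation=2))
E
```

```text
t 10.42 gp [592.  168.3 245.5] r 59.0 unit ang 1.6 tilt/turn [ 0.17 -0.93  0.25] F [ 4.2 12.7 -1.8] w 22.9 q [0.12 0.49 1.29 0.06 1.34 0.12]
[ 0.77 -0.06] [ 0.72 -0.31] [ 0.61 -0.48] [ 0.47 -0.63] [ 0.29 -0.73] [ 0.09 -0.78] [-0.11 -0.78] [-0.31 -0.72]
```

View pics/side7.png

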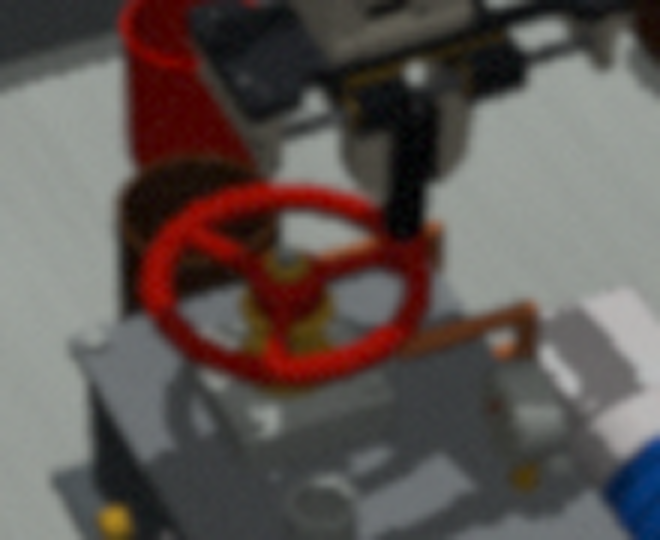

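View pics/top7.png

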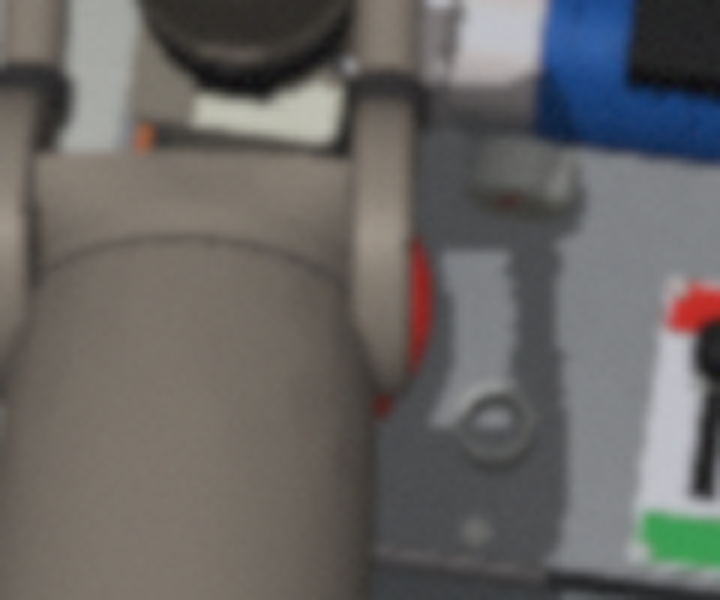

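```bash
python3 - <<'E'
from h import *
p=onz("side",(260+403/6,130+232/6),198); v=p[:2]-[533,168.5]; print(p,np.hypot(*v),np.degrees(np.arctan2(v[1],v[0]))+1.8)
E
```

```text
[591.8776427  161.37085242 198.        ] 59.30768546555818 -5.103999293265957
```

>>> {"op": "step_arm", "data": {"moves": [-0.4,0,0,0.1,-0.5,0.1,1,-0.4,0,0,0,-0.4,0,1,-0.4,0,0,0,-0.3,0,1,-0.4,0,0,0,-0.3,0,1]}}

```text
time: 10.85
tool_pos: [592.3, 168.3, 226.5]
tcp_rot: [3.125, -0.016, 1.558]
contact_force: [5.0, 29.6, -3.3]
grip_width: 23.2
```

```bash
python3 c.py 15
```

```text
t 10.85 gp [592.  168.  245.5] r 59.0 unit ang 1.4 tilt/turn [ 0.23 -0.23  0.28] F [ 5.  29.6 -3.3] w 23.2 q [0.15 0.5  1.28 0.01 1.35 0.16]
[ 0.78 -0.05] [ 0.72 -0.3 ] [ 0.62 -0.48] [ 0.47 -0.62] [ 0.3  -0.72] [ 0.1  -0.78] [-0.11 -0.78] [-0.3  -0.72]
```

>>> {"op": "step_arm", "data": {"moves": [0.75,0,0,0.1,-0.2,0.2,1,0.75,-0.25,0,0.1,0,0,1,0.65,-0.4,0,0,0,0,1,0.5,-0.6,0,0,0,0,1,0.3,-0.7,0,0,0,0,1,0.1,-0.8,0,0,0,0,1,-0.1,-0.8,0,0,0,0,1,-0.3,-0.7,0,0,0,0,1]}}

```text
time: 11.52
tool_pos: [506.6, 224.9, 226.4]
tcp_rot: [3.13, -0.001, 1.544]
contact_force: [4.9, -2.1, 0.5]
grip_width: 22.9
```

```bash
python3 c.py 15
```

```text
t 11.52 gp [506.3 224.9 245.4] r 62.4 unit ang 117.1 tilt/turn [ 0.16 -0.01  0.07] F [ 4.9 -2.1  0.5] w 22.9 q [ 0.28  0.39  1.45 -0.    1.29  0.31]
[-0.55 -0.59] [-0.59 -0.51] [-0.71 -0.34] [-0.77 -0.14] [-0.78  0.06] [-0.74  0.26] [-0.65  0.44] [-0.51  0.59]
```

>>> {"op": "step_arm", "data": {"moves": [-0.55,-0.6,0,0.1,0,0.1,1,-0.6,-0.5,0,0,0,0,1,-0.7,-0.35,0,0,0,0,1,-0.75,-0.15,0,0,0,0,1,-0.8,0.05,0,0,0,0,1,-0.75,0.25,0,0,0,0,1,-0.65,0.45,0,0,0,0,1,-0.5,0.6,0,0,0,0,1]}}

```text
time: 12.18
tool_pos: [497.4, 121.9, 226.4]
tcp_rot: [3.114, -0.018, 1.541]
contact_force: [3.4, 9.9, -3.6]
grip_width: 22.9
```

```bash
python3 c.py 15
```

```text
t 12.18 gp [496.9 121.6 245.4] r 59.2 unit ang 234.2 tilt/turn [ 0.4  -0.26  0.03] F [ 3.4  9.9 -3.6] w 22.9 q [0.08 0.3  1.59 0.02 1.23 0.11]
[-0.41  0.66] [-0.18  0.76] [0.02 0.78] [0.22 0.75] [0.41 0.67] [0.57 0.54] [0.69 0.37] [0.76 0.18]
```

>>> {"op": "step_arm", "data": {"moves": [-0.4,0.65,0,0.3,-0.2,0,1,-0.2,0.75,0,0.1,0,0,1,0,0.8,0,0,0,0,1,0.2,0.75,0,0,0,0,1,0.4,0.65,0,0,0,0,1,0.55,0.55,0,0,0,0,1,0.7,0.35,0,0,0,0,1,0.75,0.2,0,0,0,0,1]}}

```text
time: 12.85
tool_pos: [590.3, 155.7, 226.4]
tcp_rot: [-3.135, -0.006, 1.533]
contact_force: [-1.7, -2.5, 0.5]
grip_width: 23.1
```

```bash
python3 c.py 15
```

```text
t 12.85 gp [590.4 155.6 245.4] r 58.9 unit ang 349.1 tilt/turn [-0.09 -0.09 -0.08] F [-1.7 -2.5  0.5] w 23.1 q [0.13 0.5  1.27 0.01 1.37 0.16]
[0.77 0.1 ] [ 0.77 -0.16] [ 0.7  -0.35] [ 0.58 -0.52] [ 0.43 -0.66] [ 0.24 -0.74] [ 0.04 -0.78] [-0.16 -0.77]
```

>>> {"op": "step_arm", "data": {"moves": [0.75,0.1,0,0,0,0,1,0.75,-0.15,0,0,0,0,1,0.7,-0.35,0,0,0,0,1,0.6,-0.5,0,0,0,0,1,0.45,-0.65,0,0,0,0,1,0.25,-0.75,0,0,0,0,1,0.05,-0.8,0,0,0,0,1,-0.15,-0.75,0,0,0,0,1]}}

```text
time: 13.52
tool_pos: [515.4, 228.4, 226.4]
tcp_rot: [3.137, -0.0, 1.532]
contact_force: [7.0, -10.0, 0.8]
grip_width: 23.1
```

```bash
python3 c.py 15
```

```text
t 13.52 gp [515.3 228.4 245.4] r 62.5 unit ang 108.3 tilt/turn [ 0.06 -0.01 -0.1 ] F [  7.  -10.    0.8] w 23.1 q [ 0.28  0.41  1.42 -0.    1.31  0.32]
[-0.46 -0.66] [-0.52 -0.59] [-0.65 -0.44] [-0.74 -0.25] [-0.78 -0.05] [-0.77  0.15] [-0.7   0.35] [-0.59  0.52]
```

>>> {"op": "step_arm", "data": {"moves": [-0.45,-0.65,0,0,0,-0.1,1,-0.5,-0.6,0,0,0,0,1,-0.65,-0.45,0,0,0,0,1,-0.75,-0.25,0,0,0,0,1,-0.8,-0.05,0,0,0,0,1,-0.75,0.15,0,0,0,0,1,-0.7,0.35,0,0,0,0,1,-0.6,0.5,0,0,0,0,1]}}

```text
time: 14.18
tool_pos: [487.9, 130.4, 226.5]
tcp_rot: [3.118, -0.013, 1.546]
contact_force: [3.2, 7.0, -2.5]
grip_width: 23.2
```

```bash
python3 c.py 14
```

```text
t 14.18 gp [487.5 130.2 245.5] r 59.5 unit ang 221.9 tilt/turn [ 0.34 -0.19  0.1 ] F [ 3.2  7.  -2.5] w 23.2 q [0.1  0.29 1.6  0.01 1.23 0.12]
[-0.5   0.53] [-0.34  0.65] [-0.17  0.71] [0.01 0.73] [0.18 0.71] [0.35 0.64] [0.49 0.54] [0.61 0.4 ]
```

>>> {"op": "step_arm", "data": {"moves": [-0.5,0.55,0,0.3,-0.2,0.1,1,-0.35,0.65,0,0,0,0,1,-0.15,0.7,0,0,0,0,1,0,0.75,0,0,0,0,1,0.2,0.7,0,0,0,0,1,0.35,0.65,0,0,0,0,1,0.5,0.55,0,0,0,0,1,0.6,0.4,0,0,0,0,1]}}

```text
time: 14.85
tool_pos: [581.1, 136.0, 226.4]
tcp_rot: [-3.134, 0.007, 1.534]
contact_force: [1.6, -6.1, 0.2]
grip_width: 23.2
```

```bash
python3 c.py 8 5
```

```text
t 14.85 gp [581.3 136.1 245.4] r 58.1 unit ang 328.0 tilt/turn [-0.11  0.1  -0.06] F [ 1.6 -6.1  0.2] w 23.2 q [ 0.1   0.48  1.31 -0.01  1.36  0.14]
[0.32 0.27] [0.39 0.14] [0.41 0.09] [0.42 0.03] [ 0.42 -0.03]
```

>>> {"op": "step_arm", "data": {"moves": [0.35,0.25,0,0,0,0,1,0.4,0.15,0,0,0,0,1,0.4,0.1,0,0,0,0,1,0.25,0,0,0,0,0,1,0.1,0,0,0,0,0,1,0,0,0,0,0,0,1]}}

```text
time: 15.35
tool_pos: [592.2, 169.4, 226.4]
tcp_rot: [-3.137, 0.008, 1.536]
contact_force: [2.9, -2.5, -0.0]
grip_width: 23.0
```

```bash
python3 c.py 2 2; python3 - <<'E'
from h import *
for n,b in (("side",(260,130,370,220)),):
    I=capture(n)[b[1]:b[3],b[0]:b[2],::-1]; cv2.imwrite(f"pics/{n}8.png",cv2.resize(I,None,fx=6,fy=6,interpolation=2))
E
```

```text
t 15.35 gp [592.3 169.6 245.4] r 59.3 unit ang 2.9 tilt/turn [-0.07  0.11 -0.05] F [ 2.9 -2.5 -0. ] w 23.0 q [ 0.16  0.52  1.25 -0.01  1.38  0.19]
[0.11 0.03] [ 0.1  -0.01]
```

View pics/side8.png

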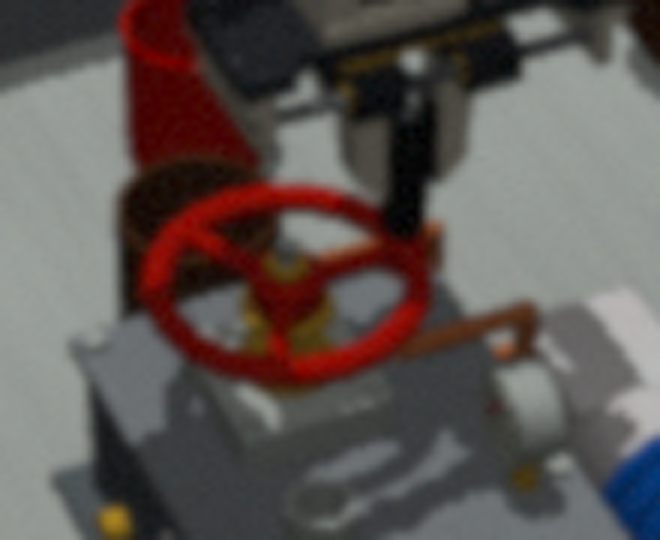

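>>> {"op": "step_arm", "data": {"moves": [0,0,0,0,0,0,1,0,0,0,0,0,0,1,0,0,0,0,0,0,1,0,0,0,0,0,0,1]}}

```text
time: 15.73
tool_pos: [592.2, 169.5, 226.4]
tcp_rot: [-3.138, 0.006, 1.535]
contact_force: [4.0, -1.4, -1.7]
grip_width: 23.1
```

```bash
python3 c.py 2 1; python3 - <<'E'
from h import *
cv2.imwrite("pics/side9.png",capture("side")[:,:,::-1])
import os
o=get_obs(); print(o["time"],o["tool_pos"],abs(o["dq"]).max(),o["grip_width"])
E
python3 c.py 2 1
```

```text
t 15.73 gp [592.3 169.6 245.4] r 59.3 unit ang 2.9 tilt/turn [-0.05  0.09 -0.05] F [ 4.  -1.4 -1.7] w 23.1 q [ 0.16  0.52  1.25 -0.01  1.38  0.19]
[0.11 0.03] 
15.7833 [592.19440522 169.47456762 226.45814581] 0.0025142380482717397 22.802987021919833
t 15.78 gp [592.3 169.6 245.5] r 59.3 unit ang 2.9 tilt/turn [-0.05  0.09 -0.05] F [ 3.5 -0.8 -2. ] w 22.8 q [ 0.16  0.52  1.25 -0.01  1.38  0.19]
[0.11 0.03]
```

View pics/side9.png

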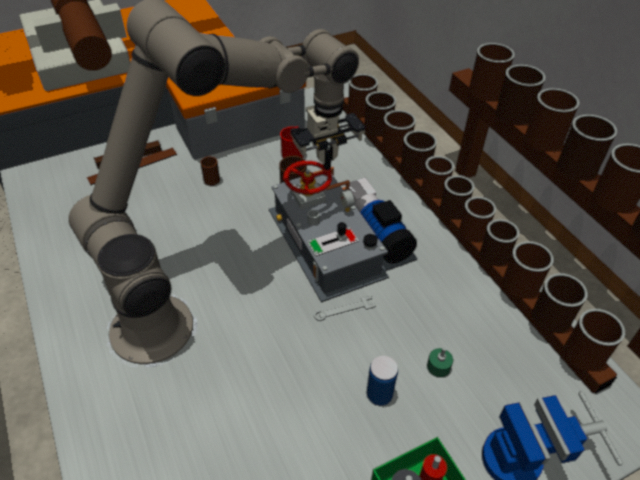

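The lock knob stands at the red end (341, 230). The handle is held at about (325, 160), and all the bystanders are where they were. Handing in.

```bash
python3 -c "
from plant import *
print(close_job())"
```

```text
the job is handed in; nothing more can be done
None
```

The job is done and handed in at about 15.8 s of the 72 s allowed; no verdict was reported.

- **Lock knob:** I gripped it and slid it to the red end, where it stopped hard at 37 N. It moved 33 mm, against about 37 mm expected from my estimate of its starting point. The pictures taken after that show it still at the red end.
- **Valve:** I turned the wheel clockwise about 257° until it hit its stop, with 30–36 N of push at a handle angle of about 1.5°. I then backed it off two turns, ending at 721.4° from the stop by arm position (allowed error ±15°). The spokes look the same as at the stop, and the stem stands visibly higher.
- **Final hold:** The arm is still, with joint speeds below 0.003 rad/s. The handle is gripped with the fingers 23 mm apart, slightly under its 24 mm diameter. I did not measure the grip force itself, which the controller fixes at 30 N.
- **Bystanders:** In the last side picture, all the bystanders in view look unmoved and upright. I checked this by eye. The gripper and wheel partly hide the large tube and the mug, and the sleeve is too small there to judge well, though it was in place in the earlier close-up.

The measured handle radius varied between 58 and 63 mm around the circle. This means my hub position is 1–2 mm off or the handle shifted slightly in the pads, and either is well within the tolerance.

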